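# Two-key release of a test cartridge

### The job

Send the finished test cartridge out of the reader: press the two green release keys of the transfer unit down together, one fingertip on each, and keep both down without a break until the orange carriage has brought the cartridge all the way to the end of its track away from the reader head; then let both keys come up and move clear. Do not press the red stop key, do not touch, lift or carry the cartridge or its carriage, and leave everything else on the bench as it stands.

Things in the scene. Friction and masses are not known exactly. Their poses are not given: they have to be found in the camera images.
- unit: transfer unit, fixed, 200 x 280 mm. Origin: centre of its underside; x from console to track, y along the track, z up. Console: dark grey, 50 mm high, x -100 to +15 mm; keys at x -45 mm, y -59 (right green), -1 (left green), +80 mm (red). Track: 34 mm high, centre line x +60 mm; white reader head 130 mm tall at its +y end (y 115 to 140 mm), stop block 42 mm tall at its -y end (y -140 to -78 mm)
- key_left_top (a point): centre of the top face of the left (+y) green key, a flat round cap 28 mm across. At rest it is 66 mm above the bench and 16 mm above the console (13 mm above its black collar, which is 38 mm across). It moves with the key. The two green keys are 58 mm apart, centre to centre, along the unit's y
- key_right_top (a point): the same for the right (-y) green key
- key_left (a joint): how far the left green key is pressed, in m: 0 up, 0.008 fully down, straight down; a spring returns it. It starts to yield at about 1.2 N and takes about 4 N to go fully down; beyond 0.0045 it counts as down
- key_right (a joint): the same for the right green key
- key_stop_top (a point): centre of the top of the red stop key, of the same shape as the green ones, 81 mm from the left green key along the unit's +y
- key_stop (a joint): how far the red stop key is pressed, in m: 0 up, 0.008 fully down
- carriage (a joint): travel of the orange carriage towards the unit's -y, in m: 0 at the reader head, 0.120 all the way out, against the stop block at the far end. A damped spring drives it at about 30 mm/s (about 4 s in all), but only while both green keys are down (beyond about 4 mm); with either key up it stops within 20 mm. At the far end it stays put when the keys come up
- carriage_seat (a point): the floor of the carriage's seat, on which the cartridge stands, 40 mm above the bench; the carriage is a plate 62 x 62 mm with a raised rim of 48 mm outer width and 10 mm height above that floor. It moves with the carriage
- cartridge: the finished cartridge, standing in the seat of the carriage: white square body 34 x 34 mm with a blue lid 38 x 38 mm, 55 mm tall, 60 g, loose. Origin: centre of its underside, z up
- spare_a: a spare cartridge on the bench in front of the console: white square body 34 x 34 mm with a blue lid 38 x 38 mm, 55 mm tall, 60 g, loose. Origin: centre of its underside, z up
- spare_b: a second spare cartridge on the bench in front of the console: white square body 34 x 34 mm with a blue lid 38 x 38 mm, 55 mm tall, 60 g, loose. Origin: centre of its underside, z up
- jar: clear sample jar with an orange cap, 60 mm across, 70 mm tall, loose. Origin: centre of its underside
- reagent: white bottle with a blue cap, 52 mm across, 110 mm tall, loose. Origin: centre of its underside
- rack: yellow tube rack with eight capped tubes, 60 x 120 mm, 88 mm tall, loose. Origin: centre of its underside
- wipes: paper box of wipes with a green band, 100 x 160 mm, 70 mm tall, loose. Origin: centre of its underside
There are look-alikes about, which are no part of the job. What is shaped like the cartridge but black, brown or purple is not meant.

How it is judged:
By the outcome, as a careful person would: the job done as asked, in the order asked, and still so for the second after the job is handed in, with the robot touching nothing.
It also fails if it takes over 38 s, if anything falls off the work surface, if the arm or the gripper's body presses on something with over 40 N, if the wrist force passes 120 N, or if a joint passes its speed limit or range.

### The arm

A 6-joint arm with a two-finger parallel gripper is mounted at the origin on the work surface. World frame = base frame: x ahead of the robot, y to its left, z up, the work surface at z = 0. Lengths are in mm, angles in degrees, forces in N, time in s.
With the tool pointing down it reaches from about 350 to 850 mm from the base axis. Payload 8.1 kg.
Tool frame: the origin (TCP) lies on the centre line of the jaws, within the pads' length; the fingertips stand 19 mm ahead of it and the grasp point (between the pads) is the TCP; z points along the fingers, y is the direction in which the jaws open and shut (so a half turn about z gives the same grasp; the last joint's range is limited). The gripper opens to 85 mm and grips with 20 to 120 N. Pads are 22 mm wide; open, the fingers measure 114 mm over their backs; the gripper's body (76 mm by 85 mm) begins 54 mm behind the grasp point. The pads swing forward as they close: fully open they stand 13 mm farther back than shut.
Start: joints at [71.998, 7.471, 85.268, -0, 87.261, -4.893], TCP at [136.063, 584.373, 225.892] pointing down, gripper open.
Joint ranges: [-169.43, 169.43], [-51.17, 129.36], [1.28, 143.12], [-76.62, 256.62], [0, 156.53], [-152.29, 152.29]. Speed limits (degrees/s): [136.94, 136.94, 159.86, 180, 180, 180].

### API

Orientations are given as [roll, pitch, yaw] about the fixed x, y, z axes, in that order (R = Rz(yaw) Ry(pitch) Rx(roll)).
In Python, from bench import r, viewer gives the robot as it stands.
- The arm moves only by the tool carry_out, never from a script. Its argument "commands" is a list that holds one entry, the list of rows, each a list of 7 numbers: the finger opening in mm, from 0 to 85.4, then the shift along the tool's x, y, z in mm, then the turn, a rotation vector about the tool's x, y, z in degrees. A call has 1 to 5 rows; each row is the pose to reach, as a shift and turn from the pose commanded when the call began, along the tool's axes at that moment; what a row does not reach only later rows make up. A row lasts 1/8 s, in which the tool goes at most 62.5 mm and 10.7 degrees, less where a joint would pass 70% of its speed; a pose out of reach is approached as far as the arm can. A call with a gripper value outside its range is refused whole. The fingers move at their own pace and stop on an object; "grip_force" is the grip in N (left out, the last holds). Time passes only in rows, so rows that repeat a pose let the fingers close. It gives the time, the measured TCP pose, the force and the opening at its end, in the units of the state.
- r.sense(): the state, without advancing time (a new reading comes with each control period).
- viewer.snapshot(name): name is "side" or "top"; returns the picture (420x560x3 uint8, red, green, blue); there is no depth.
- viewer.calibration(name): a dict with "camera_matrix" (3x3 intrinsics, pixels), "rvec" (rotation vector, rad) and "tvec" (3), from world to camera coordinates, as OpenCV has them. Camera axes: x right, y down, z forward; pixel columns grow to the right and rows downward; lengths in mm; the calibration is good to about 2 mm. A picture is of the moment at which its call begins. calibration takes no time and is no camera call.
- r.hand_in(): hands the job in, once; it reports no verdict.
The state is a dict: "time": time; "joint_pos": joint angles; "qd": joint speeds; "joint_efforts": joint torques, N m; "tool_pos": TCP position; "tcp_rot": TCP orientation; "ft_force": force on the tool from outside, world axes, zero at the start; "wrist_torque": the same for the moment, N m; "finger_gap": finger opening in mm.
Only numpy, scipy, OpenCV 4.12 (cv2) and the standard library are available. Lean on these libraries where they do the work, as an engineer would, in place of code of your own. Each camera call takes 0.05 s, during which the arm holds its last target. There are 200 camera calls.

## Working session

There is one attempt and no reset: what is moved stays moved. The work goes in short steps, Python scripts to look and compute and a tool call to move; the robot and the scene stay as the last step left them, time stands still between calls to the robot, and variables do not carry over. Pictures are saved under pics/ and viewed, about 8 in all and at most 12, crops included, and the job is handed in when it is done.

Besides the shell and the picture viewer there is one more tool, called after "Call:" as name([rows], argument=value, ...), one row to a line, values as JSON. carry_out: Moves the arm, as the interface text tells. Its arguments: {"type":"object","properties":{"commands":{"type":"array","items":{"type":"array","items":{"type":"array","items":{"type":"number"}}}},"grip_force":{"type":"number"}},"required":["commands"]}

```bash
mkdir -p pics; ls; python3 - <<'E'
from bench import r, viewer
import cv2
for n in("top","side"):
    cv2.imwrite(f"pics/{n}0.png",viewer.snapshot(n)[:,:,::-1]); print(viewer.calibration(n))
print(r.sense())
E
```

```text
pics
{'camera_matrix': array([[470.68887459,   0.        , 272.32739387],
       [  0.        , 470.68887459, 211.63251783],
       [  0.        ,   0.        ,   1.        ]]), 'rvec': array([ 2.17963861, -2.14835278,  0.12061095]), 'tvec': array([  -8.09984359,  554.50116968, 1222.1884062 ])}
{'camera_matrix': array([[458.60313138,   0.        , 282.38885351],
       [  0.        , 458.60313138, 209.6012759 ],
       [  0.        ,   0.        ,   1.        ]]), 'rvec': array([ 2.22869461, -0.93506295,  0.36403867]), 'tvec': array([-377.07572174,  362.91000212, 1202.62393456])}
{'time': 0.1, 'joint_pos': array([ 7.19991510e+01,  7.51215913e+00,  8.53218438e+01, -8.57515448e-04,
        8.72630607e+01, -4.89480969e+00]), 'qd': array([-0.0237019 , -0.13744972, -0.05498015,  0.08168346, -0.0025812 ,
        0.10244738]), 'joint_efforts': array([ 1.00881181e-03, -5.70950639e+01, -5.01941907e+01, -1.20790414e-04,
        8.12411163e-03, -2.26112735e-05]), 'tool_pos': array([135.89729339, 583.8889914 , 224.94644796]), 'tcp_rot': array([-1.79903217e+02, -7.42876357e-03,  1.66893996e+02]), 'ft_force': array([ 0.41539394, -0.48167844,  0.22209406]), 'wrist_torque': array([ 0.01872914, -0.00984871, -0.01354703]), 'finger_gap': 85.27736943152105}
```

View pics/top0.png

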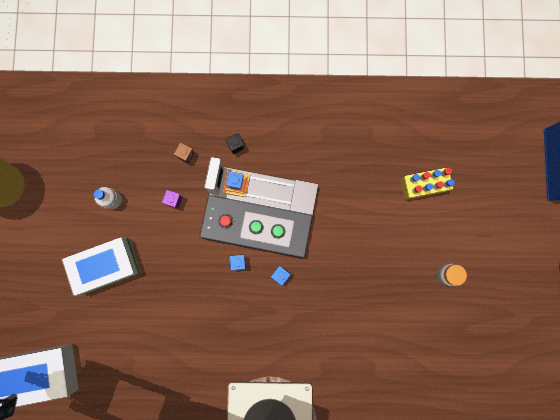

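View pics/side0.png

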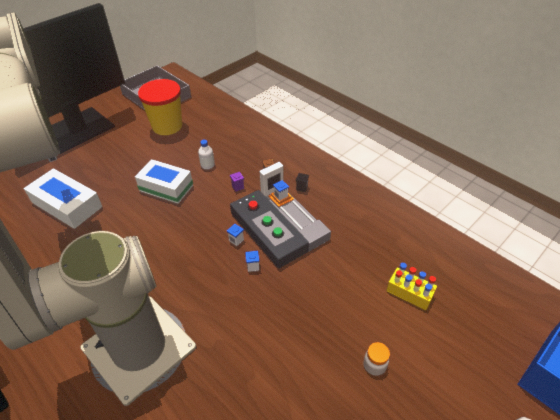

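The top view shows the green keys at about (256,227) and (278,231), and red at (225,221). The spares are in front at (238,263) and (281,276), and the cartridge is on the carriage at (235,181). Next I'll measure the keys in both views.

```bash
cat > h.py <<'E'
import cv2, numpy as np
from bench import r, viewer
def cast(n,uv,z):
    c=viewer.calibration(n);R=cv2.Rodrigues(c["rvec"])[0];o=-R.T@c["tvec"]
    d=R.T@np.linalg.solve(c["camera_matrix"],[*uv,1]);return o+d*(z-o[2])/d[2]
def proj(n,p):
    c=viewer.calibration(n);return cv2.projectPoints(np.float64([p]),c["rvec"],c["tvec"],c["camera_matrix"],None)[0].ravel()
def blobs(im,lo,hi,amin=15):
    m=cv2.inRange(cv2.cvtColor(im,cv2.COLOR_RGB2HSV),lo,hi)
    k,_,s,c=cv2.connectedComponentsWithStats(m)
    return [(c[i].round(1),s[i,4]) for i in range(1,k) if s[i,4]>=amin]
GREEN=((50,100,60),(85,255,255))
E
python3 - <<'E'
from h import *
for n in("top","side"):
    im=viewer.snapshot(n)
    for name,(lo,hi),z in(("g",GREEN,66),("red",((0,170,80),(4,255,255)),66),("blue",((104,130,90),(120,255,255)),55)):
        for c,a in blobs(im,lo,hi):
            p=cast(n,c,z)
            if 300<p[0]<700 and abs(p[1])<250: print(n,name,c,a,p.round(1))
E
```

```text
top g [255.7 226.5] 91 [511.4  42.2  66. ]
top g [277.8 230.8] 94 [501.2 -14.9  66. ]
top blue [234.4 180. ] 200 [634.1 100.9  55. ]
top blue [237.1 261.9] 206 [420.1  88.9  55. ]
top blue [280.3 275.2] 211 [387.7 -23.   55. ]
side g [266.7 219.8] 60 [509.6  40.8  66. ]
side g [277.4 231.3] 58 [499.6 -16.1  66. ]
side red [252.6 204.3] 53 [524.5 121.2  66. ]
side blue [280.2 185.5] 101 [656.1 127.4  55. ]
side blue [234.7 230.1] 122 [418.   87.9  55. ]
side blue [251.9 256.4] 137 [386.  -24.3  55. ]
```

```bash
cat >> h.py <<'E'
from scipy.spatial.transform import Rotation as Ro
def delta(p,psi):
    s=r.sense();R=Ro.from_euler("xyz",s["tcp_rot"],degrees=True)
    T=Ro.from_euler("xyz",[180,0,psi],degrees=True)
    print("t",s["time"],"tcp",s["tool_pos"].round(1),s["tcp_rot"].round(2),"F",s["ft_force"].round(2),"gap",round(s["finger_gap"],1))
    print("shift",R.inv().apply(np.array(p)-s["tool_pos"]).round(1),"turn",(R.inv()*T).as_rotvec(degrees=True).round(2))
E
python3 -c "
from h import *
delta([505.5,13,170],170)"
```

```text
t 0.2 tcp [136.  584.1 225.2] [-1.7993e+02 -1.0000e-02  1.6689e+02] F [ 0.14 -0.42 -0.23] gap 85.0
shift [-489.4 -472.3   55.7] turn [-0.07 -0.01 -3.11]
```

Call:
carry_out([
  [[44, -40, -39, 0, 0, 0, 0], [44, -80, -78, 0, 0, 0, 0], [44, -120, -116, 0, 0, 0, 0], [44, -160, -154, 0, 0, 0, 0], [44, -200, -193, 0, 0, 0, -3]],
])

```text
time: 0.82
tool_pos: [287.7, 349.5, 225.8]
tcp_rot: [180.0, 0.0, 170.0]
ft_force: [-0.1, -0.2, -0.3]
finger_gap: 43.8
```

Call:
carry_out([
  [[44, -40, -35, 0, 0, 0, 0], [44, -80, -70, 0, 0, 0, 0], [44, -120, -105, 0, 0, 0, 0], [44, -160, -140, 0, 0, 0, 0], [44, -200, -175, 0, 0, 0, 0]],
])

```text
time: 1.45
tool_pos: [454.1, 142.1, 226.0]
tcp_rot: [180.0, 0.0, 169.9]
ft_force: [0.4, 0.6, 0.2]
finger_gap: 44.1
```

```bash
python3 -c "
from h import *
delta([505.5,13,150],170)"
```

```text
t 1.45 tcp [454.1 142.1 226. ] [1.7998e+02 2.0000e-02 1.6988e+02] F [0.43 0.59 0.17] gap 44.1
shift [ -73.3 -118.1   76. ] turn [ 0.02  0.02 -0.12]
```

Call:
carry_out([
  [[44, -30, -48, 0, 0, 0, 0], [44, -60, -96, 0, 0, 0, 0], [44, -73, -118, 30, 0, 0, 0], [44, -73, -118, 70, 0, 0, 0], [44, -73, -118, 106, 0, 0, 0]],
])

```text
time: 2.08
tool_pos: [504.1, 14.1, 118.4]
tcp_rot: [-180.0, -0.0, 169.8]
ft_force: [-0.2, -1.3, -0.0]
finger_gap: 44.0
```

```bash
python3 - <<'E'
from h import *
delta([505.5,13,120],170)
for n in("top","side"):
    im=viewer.snapshot(n)
    print(n,blobs(im,*GREEN,amin=5))
    u,v=proj(n,[505,13,80]).astype(int);print(u,v)
    c=im[v-50:v+50,u-65:u+65,::-1]
    cv2.imwrite(f"pics/{n}1.png",cv2.resize(c,None,fx=6,fy=6,interpolation=cv2.INTER_CUBIC))
E
```

```text
t 2.075 tcp [504.1  14.1 118.4] [-1.8000e+02 -3.0000e-02  1.6982e+02] F [-0.22 -1.26 -0.01] gap 44.0
shift [-1.5 -0.8 -1.6] turn [-0.   -0.03 -0.18]
top []
266 228
side [(array([266.8, 219.9]), np.int32(62)), (array([277.5, 231.6]), np.int32(56))]
271 222
```

View pics/side1.png

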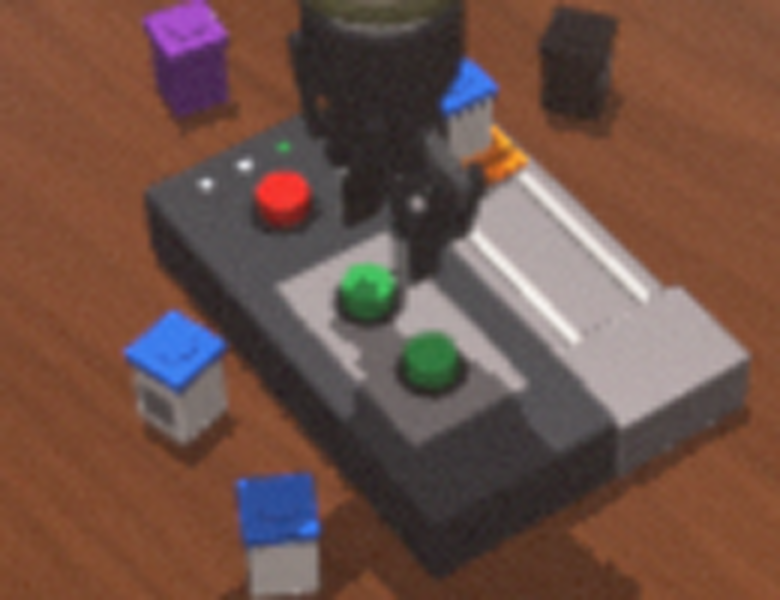

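View pics/top1.png

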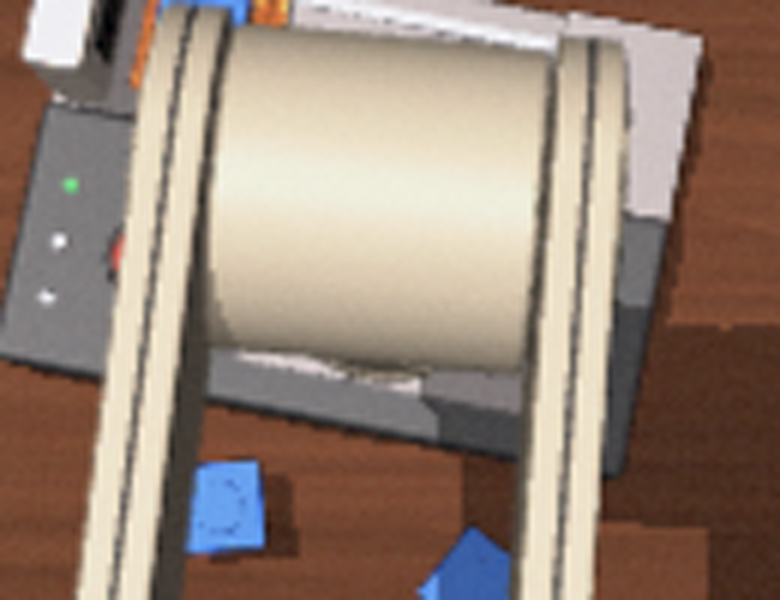

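The side crop shows both fingertips above and just behind the green keys, at roughly pixels (265.7,207.8) and (276,217.8). Nothing is touching them. The arm hides the keys in the top view. I'll check whether the tips line up with the vertical over each key.

```bash
python3 - <<'E'
from h import *
for z in(66,95,100,105,110): print(z,proj("side",[510.1,41.2,z]).round(1),proj("side",[500.1,-15.8,z]).round(1))
E
```

```text
66 [266.7 219.6] [277.4 231.1]
95 [266.4 213.3] [277.3 224.8]
100 [266.4 212.2] [277.3 223.7]
105 [266.3 211. ] [277.3 222.6]
110 [266.3 209.9] [277.2 221.5]
```

Call:
carry_out([
  [[44, -1, -1, 10, 0, 0, 0], [44, -1.5, -1, 18, 0, 0, 0], [44, -1.5, -1, 18, 0, 0, 0]],
])

```text
time: 2.55
tool_pos: [506.0, 13.5, 102.2]
tcp_rot: [180.0, 0.0, 169.9]
ft_force: [-0.6, 0.3, -0.4]
finger_gap: 43.8
```

```bash
python3 - <<'E'
from h import *
delta([505.1,12.7,100],170)
im=viewer.snapshot("side");print(blobs(im,*GREEN,amin=5))
c=im[195:245,240:305,::-1]
c=cv2.convertScaleAbs(c,alpha=1.8,beta=10)
cv2.imwrite("pics/side2.png",cv2.resize(c,None,fx=12,fy=12,interpolation=cv2.INTER_CUBIC))
E
```

```text
t 2.55 tcp [506.   13.5 102.2] [1.800e+02 3.000e-02 1.699e+02] F [-0.58  0.34 -0.43] gap 43.8
shift [ 0.7 -0.9  2.2] turn [ 0.    0.03 -0.1 ]
[(array([266.7, 219.9]), np.int32(62)), (array([277.3, 231.6]), np.int32(57))]
```

View pics/side2.png

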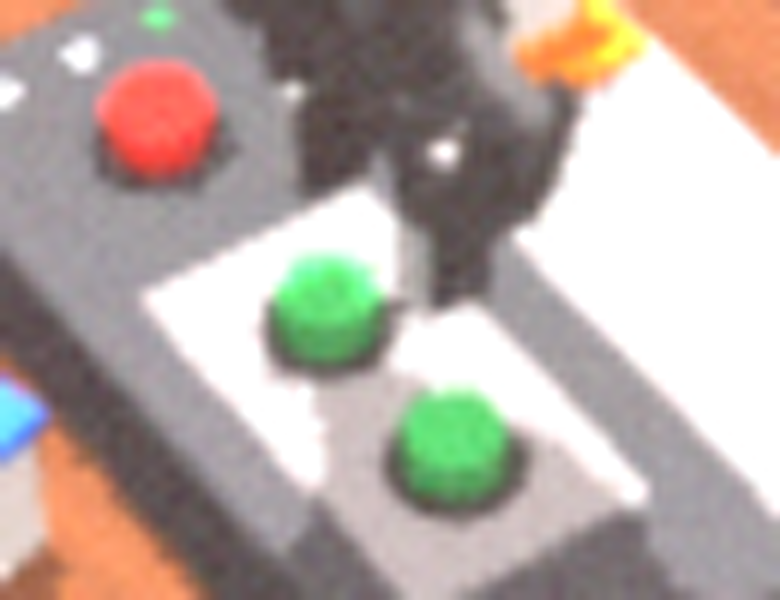

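Both fingertips look about 5 px higher in the picture than expected. The right tip ends near (278,220), and the left near (267,210.4). I'll work out what that means in mm.

```bash
python3 - <<'E'
from h import *
for z in(83,90,97): print(z,cast("side",(278,220),z).round(1),cast("side",(267,210.4),z).round(1))
c=viewer.calibration("side");print(-cv2.Rodrigues(c["rvec"])[0].T@c["tvec"])
print((Ro.from_euler("xyz",r.sense()["tcp_rot"],degrees=True).as_matrix()).round(3))
E
```

```text
83 [522.8   4.1  83. ] [527.3  57.   83. ]
90 [ 5.184e+02 -4.000e-01  9.000e+01] [522.9  52.1  90. ]
97 [514.   -4.9  97. ] [518.4  47.3  97. ]
[-130.28244557 -667.33366439 1121.5553318 ]
[[-0.985  0.175  0.001]
 [ 0.175  0.985 -0.   ]
 [-0.001  0.    -1.   ]]
```

Call:
carry_out([
  [[44, 0.5, -1, 6, 0, 0, 0], [44, 0.5, -1, 12, 0, 0, 0], [44, 0.5, -1, 12, 0, 0, 0]],
])

```text
time: 2.98
tool_pos: [504.4, 12.6, 89.1]
tcp_rot: [-180.0, -0.1, 169.9]
ft_force: [-0.3, 0.2, -0.3]
finger_gap: 43.9
```

```bash
python3 - <<'E'
from h import *
delta([505.1,12.7,100],170)
im=viewer.snapshot("side");print(blobs(im,*GREEN,amin=5))
c=im[195:245,240:305,::-1]
c=cv2.convertScaleAbs(c,alpha=1.8,beta=10)
cv2.imwrite("pics/side3.png",cv2.resize(c,None,fx=12,fy=12,interpolation=cv2.INTER_NEAREST))
E
```

```text
t 2.975 tcp [504.4  12.6  89.1] [-1.7999e+02 -8.0000e-02  1.6989e+02] F [-0.34  0.21 -0.35] gap 43.9
shift [ -0.6   0.2 -10.9] turn [-0.01 -0.08 -0.11]
[(array([173.4, 198.6]), np.int32(5)), (array([266.8, 220. ]), np.int32(61)), (array([277.3, 231.6]), np.int32(57))]
```

View pics/side3.png

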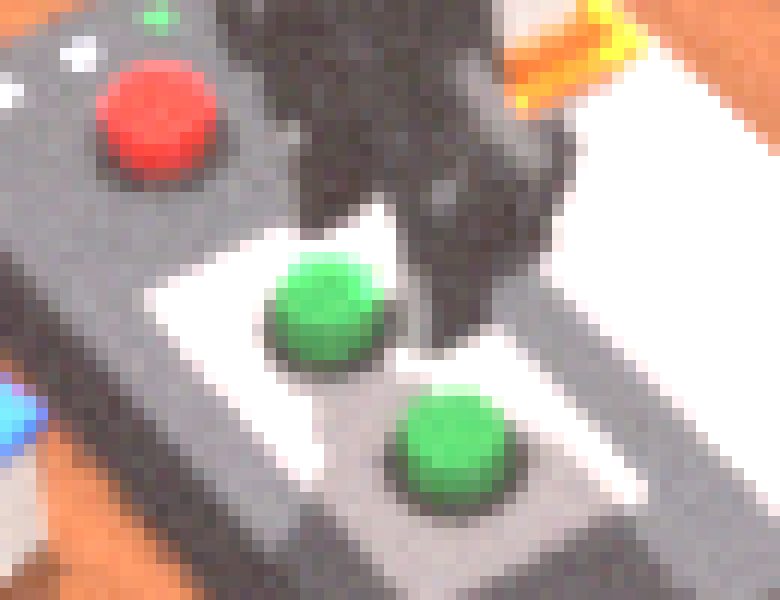

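The force is still zero and the tips have moved down to about (278,223) and (268,214), but that is still short of the caps in the image. I'll check the geometry before pressing.

```bash
python3 - <<'E'
from h import *
b=np.array([505.,13,76]);p0=proj("side",b)
for d in np.eye(3)*10: print(d,(proj("side",b+d)-p0).round(2))
for z in(70,76,83): print(z,cast("side",(278,223),z).round(1),cast("side",(268,214),z).round(1))
# dark silhouette in side picture around the fingers
im=viewer.snapshot("side");g=im[195:232,255:295].max(2)
for i,row in enumerate(g): print(195+i,' '.join(f"{v:3d}" for v in row[::1]))
print([proj("top",[505,13,z]).round(1) for z in(150,300,350)])
E
```

```text
[10.  0.  0.] [ 2.33 -1.75]
[ 0. 10.  0.] [-2.29 -1.71]
[ 0.  0. 10.] [-0.07 -2.19]
70 [522.2   3.8  70. ] [527.   52.8  70. ]
76 [518.5  -0.   76. ] [523.2  48.7  76. ]
83 [514.1  -4.5  83. ] [518.8  43.9  83. ]
195  84  84  75  48  48  56  58  54  47  46  48  43  46  51  45  49  46  46  48  46  41  49  47  45  47  56  90 125 132 130 130 133 143 173 227 224 155 129 126 127
196  84  81  78  56  46  48  53  45  45  45  47  42  50  47  48  45  49  48  48  47  46  46  50  49  51  58  92 130 130 132 136 142 160 170 198 204 183 154 130 125
197  84  84  79  61  45  50  53  48  43  42  40  42  45  46  46  41  46  44  43  49  47  48  48  51  46  56  84 131 137 142 158 159 161 158 152 167 213 226 165 134
198  83  82  79  61  50  46  44  45  44  44  44  43  43  49  55  52  48  46  50  50  49  47  47  47  58  51  76 131 157 162 159 156 139 139 149 191 238 240 228 166
199  83  84  86  74  58  49  48  49  47  44  49  43  46  48  56  52  49  44  44  43  51  52  51  61  76  64  70 117 156 156 139 142 142 170 202 235 238 198 194 171
200 118  92  87  81  68  62  65  45  46  41  40  45  48  47  48  51
[... 4550 characters left out ...]
71 177 177 177 170 162 122 109 108 109 108 111 111 105 110 118 122 122 122 122 130 147 170 179 178 176 164 116  89  87  86  88  87  87  90
229  87  90  89  90 106 141 173 178 180 178 173 155 117 107 111 111 109 108 106 116 119 121 122 120 119 121 127 131 171 174 180 176 163 116  89  84  89  85  88  86
230  92  90  91  88  90 111 150 174 180 179 170 130 112 112 111 110 108 102  99 116 121 120 118 119 117 119 112  94 122 138 170 174 177 161 116  90  88  86  88  90
231  85  91  86  91  87  94 113 154 176 179 171 125 111 110 112 111 103  78  81 115 117 120 121 122 121 123 111  75  86 110 127 139 171 174 161 117  90  89  86  85
[array([266.6, 226.6]), array([265.8, 220.8]), array([265.5, 218.5])]
```

Along the line of sight, the offset could be about 22 mm in height or about 14 mm in both x and y. Contact force will tell which, so I'm descending slowly.

Call:
carry_out([
  [[44, -0.5, 0, 2, 0, 0, 0], [44, -0.5, 0, 4, 0, 0, 0], [44, -0.5, 0, 6, 0, 0, 0], [44, -0.5, 0, 6, 0, 0, 0]],
])

```text
time: 3.58
tool_pos: [505.3, 12.5, 83.6]
tcp_rot: [-180.0, -0.0, 169.9]
ft_force: [-0.5, 0.5, -0.2]
finger_gap: 44.2
```

Call:
carry_out([
  [[44, 0, 0, 2, 0, 0, 0], [44, 0, 0, 4, 0, 0, 0], [44, 0, 0, 4, 0, 0, 0]],
])

```text
time: 3.95
tool_pos: [505.3, 12.5, 79.6]
tcp_rot: [-180.0, -0.0, 169.9]
ft_force: [0.2, 0.4, -0.0]
finger_gap: 44.0
```

```bash
python3 - <<'E'
from h import *
delta([505.1,12.7,100],170)
im=viewer.snapshot("side");print(blobs(im,*GREEN,amin=5))
c=im[195:245,240:305,::-1]
c=cv2.convertScaleAbs(c,alpha=1.8,beta=10)
cv2.imwrite("pics/side4.png",cv2.resize(c,None,fx=12,fy=12,interpolation=cv2.INTER_CUBIC))
E
```

```text
t 3.95 tcp [505.3  12.5  79.6] [-1.8000e+02 -3.0000e-02  1.6989e+02] F [ 0.22  0.37 -0.01] gap 44.0
shift [  0.3   0.2 -20.4] turn [-0.   -0.03 -0.11]
[(array([152.2, 191.8]), np.int32(8)), (array([266.7, 220. ]), np.int32(59)), (array([277.3, 231.6]), np.int32(58))]
```

View pics/side4.png

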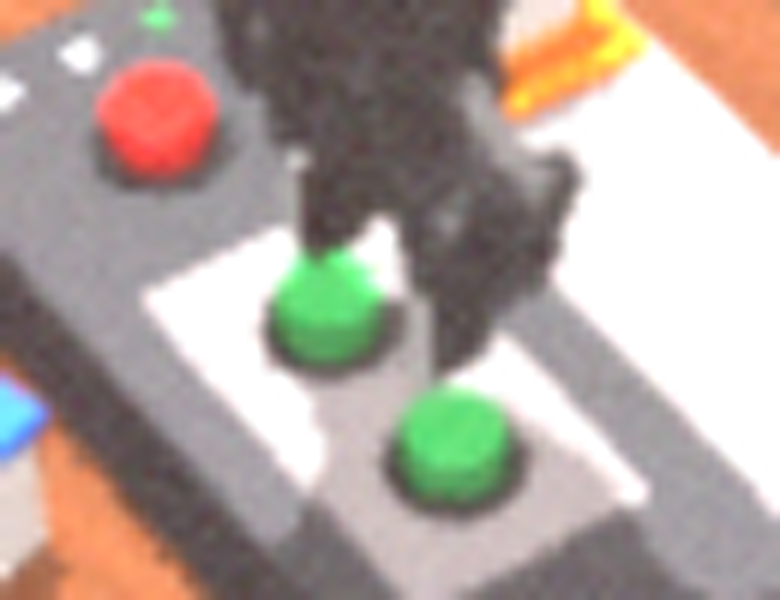

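Still no contact at TCP z 79.6, with both tips visually just above or behind the caps. I'm continuing the descent in small steps.

Call:
carry_out([
  [[44, 0, 0, 1.5, 0, 0, 0], [44, 0, 0, 3, 0, 0, 0], [44, 0, 0, 3, 0, 0, 0]],
])

```text
time: 4.38
tool_pos: [505.4, 12.4, 76.7]
tcp_rot: [-180.0, -0.0, 169.9]
ft_force: [-0.6, -0.8, -0.8]
finger_gap: 44.0
```

Call:
carry_out([
  [[44, 0, 0, 1.5, 0, 0, 0], [44, 0, 0, 3, 0, 0, 0], [44, 0, 0, 3, 0, 0, 0]],
])

```text
time: 4.75
tool_pos: [505.4, 12.5, 73.7]
tcp_rot: [-180.0, -0.0, 169.9]
ft_force: [-0.2, -0.0, -0.5]
finger_gap: 43.8
```

```bash
python3 - <<'E'
from h import *
delta([505.1,12.7,100],170)
im=viewer.snapshot("side");print(blobs(im,*GREEN,amin=5))
t=viewer.snapshot("top")
c=cv2.convertScaleAbs(im[195:245,240:305,::-1],alpha=1.8,beta=10)
a=cv2.resize(c,(780,600),interpolation=cv2.INTER_CUBIC)[100:500,150:600]
b=cv2.resize(im[90:240,200:330,::-1],(347,400)); 
cv2.imwrite("pics/side5.png",np.hstack([a,b])); cv2.imwrite("pics/top5.png",t[:,:,::-1])
E
```

```text
t 4.75 tcp [505.4  12.5  73.7] [-1.8000e+02 -2.0000e-02  1.6989e+02] F [-0.21 -0.   -0.54] gap 43.8
shift [  0.3   0.2 -26.3] turn [-0.   -0.02 -0.11]
[(array([266.8, 220.5]), np.int32(53)), (array([277.4, 231.7]), np.int32(55))]
```

View pics/side5.png

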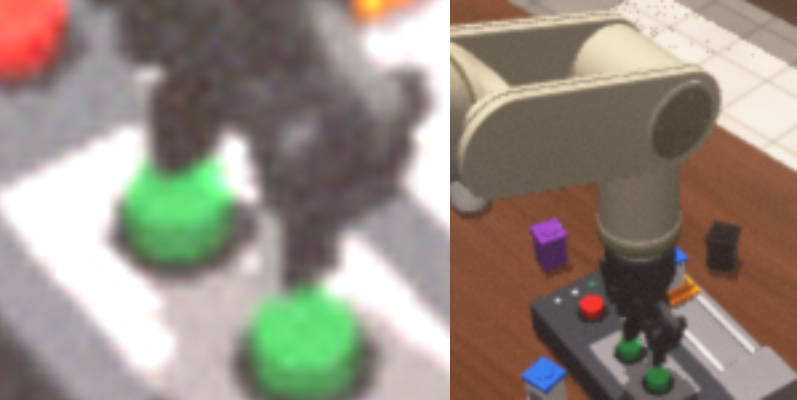

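In the crop, the left fingertip now covers part of the left cap. So it is over the cap and simply higher than I assumed, which rules out the lateral offset. I'm continuing down.

Call:
carry_out([
  [[44, 0, 0, 1.5, 0, 0, 0], [44, 0, 0, 3, 0, 0, 0], [44, 0, 0, 3, 0, 0, 0]],
])

```text
time: 5.22
tool_pos: [505.3, 12.5, 70.6]
tcp_rot: [-180.0, -0.0, 169.9]
ft_force: [0.4, -0.7, -0.9]
finger_gap: 44.0
```

Call:
carry_out([
  [[44, 0, 0, 1.5, 0, 0, 0], [44, 0, 0, 3, 0, 0, 0], [44, 0, 0, 3, 0, 0, 0]],
])

```text
time: 5.6
tool_pos: [505.4, 12.5, 67.7]
tcp_rot: [-180.0, -0.0, 169.9]
ft_force: [0.1, 0.5, -0.1]
finger_gap: 43.9
```

```bash
python3 - <<'E'
from h import *
delta([505.1,12.7,100],170)
im=viewer.snapshot("side");print(blobs(im,*GREEN,amin=5))
c=cv2.convertScaleAbs(im[195:245,240:305,::-1],alpha=1.8,beta=10)
cv2.imwrite("pics/side6.png",cv2.resize(c,(780,600),interpolation=cv2.INTER_CUBIC)[100:560,150:650])
E
```

```text
t 5.6 tcp [505.4  12.5  67.7] [-1.8000e+02 -2.0000e-02  1.6989e+02] F [ 0.06  0.52 -0.1 ] gap 43.9
shift [  0.3   0.2 -32.3] turn [-0.   -0.02 -0.11]
[(array([142. , 188.4]), np.int32(5)), (array([153.5, 192.3]), np.int32(6)), (array([266.7, 220.9]), np.int32(46)), (array([277.6, 231.8]), np.int32(54))]
```

View pics/side6.png

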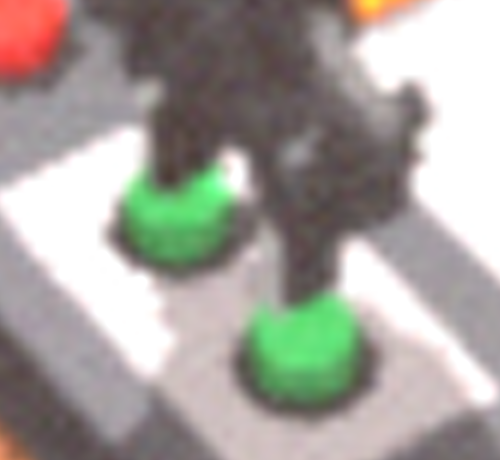

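Left tip is now around (266.8,219) and right around (277.9,228.3), both over their caps and near the surface with no force yet. Next is contact.

Call:
carry_out([
  [[44, 0, 0, 1.5, 0, 0, 0], [44, 0, 0, 3, 0, 0, 0], [44, 0, 0, 3, 0, 0, 0]],
])

```text
time: 6.02
tool_pos: [505.4, 12.4, 64.7]
tcp_rot: [-180.0, -0.0, 169.9]
ft_force: [-0.4, -0.2, -0.4]
finger_gap: 43.9
```

Call:
carry_out([
  [[44, 0, 0, 1.5, 0, 0, 0], [44, 0, 0, 3, 0, 0, 0], [44, 0, 0, 3, 0, 0, 0]],
])

```text
time: 6.4
tool_pos: [505.4, 12.5, 61.7]
tcp_rot: [-180.0, -0.0, 169.9]
ft_force: [0.8, 0.3, -0.6]
finger_gap: 44.2
```

```bash
python3 - <<'E'
from h import *
delta([505.1,12.7,100],170)
im=viewer.snapshot("side");print(blobs(im,*GREEN,amin=5), r.sense()["wrist_torque"])
E
```

```text
t 6.4 tcp [505.4  12.5  61.7] [-1.8000e+02 -2.0000e-02  1.6989e+02] F [ 0.75  0.27 -0.57] gap 44.2
shift [  0.3   0.2 -38.3] turn [-0.   -0.02 -0.11]
[(array([147.4, 190.2]), np.int32(18)), (array([266.7, 221.6]), np.int32(34)), (array([277.7, 232.4]), np.int32(46))] [-0.00829501  0.02157099  0.0395681 ]
```

```bash
python3 - <<'E'
from h import *
im=viewer.snapshot("side")
c=cv2.convertScaleAbs(im[195:245,240:305,::-1],alpha=1.8,beta=10)
cv2.imwrite("pics/side7.png",cv2.resize(c,(780,600),interpolation=cv2.INTER_CUBIC)[100:560,150:650])
E
```

```text
(no output)
```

View pics/side7.png

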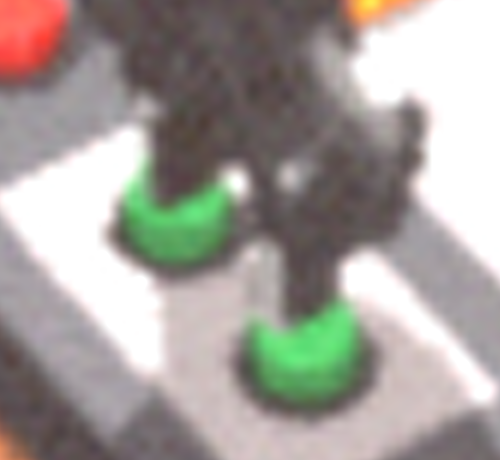

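Tips now cover the cap centres, at about (267.5,220.4) and (277.9,230.4), so contact should be close.

Call:
carry_out([
  [[44, 0, 0, 1, 0, 0, 0], [44, 0, 0, 2, 0, 0, 0], [44, 0, 0, 2, 0, 0, 0]],
])

```text
time: 6.88
tool_pos: [505.4, 12.5, 59.8]
tcp_rot: [-180.0, -0.0, 169.9]
ft_force: [-0.1, -0.4, -0.4]
finger_gap: 43.9
```

Call:
carry_out([
  [[44, 0, 0, 1, 0, 0, 0], [44, 0, 0, 2, 0, 0, 0], [44, 0, 0, 2, 0, 0, 0]],
])

```text
time: 7.25
tool_pos: [505.6, 12.4, 58.1]
tcp_rot: [-180.0, 0.0, 169.9]
ft_force: [-1.8, 0.6, 3.6]
finger_gap: 44.2
```

Contact at 3.6 N, with the keys about 1.5 mm down. Now I'll press about 5 mm more.

Call:
carry_out([
  [[44, 0, 0, 2.5, 0, 0, 0], [44, 0, 0, 5, 0, 0, 0], [44, 0, 0, 5, 0, 0, 0], [44, 0, 0, 5, 0, 0, 0]],
])

```text
time: 7.75
tool_pos: [505.7, 12.4, 53.2]
tcp_rot: [180.0, 0.0, 169.9]
ft_force: [-2.1, 0.3, 5.7]
finger_gap: 44.0
```

```bash
python3 - <<'E'
from h import *
delta([505.1,12.7,100],170)
print(r.sense()["wrist_torque"].round(3))
for n in("side",):
    im=viewer.snapshot(n)
    print([(c,a,cast(n,c,45).round(0)) for c,a in blobs(im,(8,170,150),(22,255,255)) if 240<c[0]<340 and c[1]<250], blobs(im,*GREEN,amin=5))
E
```

```text
t 7.75 tcp [505.7  12.4  53.2] [1.8000e+02 2.0000e-02 1.6989e+02] F [-2.14  0.31  5.73] gap 44.0
shift [  0.6   0.2 -46.8] turn [ 0.    0.02 -0.11]
[-0.027  0.392 -0.031]
[(array([288.8, 201.3]), np.int32(47), array([630.,  62.,  45.]))] [(array([266.8, 222.2]), np.int32(24)), (array([278. , 233.1]), np.int32(33))]
```

Call:
carry_out([
  [[44, 0, 0, 1, 0, 0, 0], [44, 0, 0, 1.5, 0, 0, 0], [44, 0, 0, 1.5, 0, 0, 0], [44, 0, 0, 1.5, 0, 0, 0], [44, 0, 0, 1.5, 0, 0, 0]],
])

```text
time: 8.43
tool_pos: [505.7, 12.4, 51.8]
tcp_rot: [180.0, 0.0, 169.9]
ft_force: [-3.4, 1.0, 6.8]
finger_gap: 43.6
```

```bash
cat > chk.py <<'E'
from h import *
delta([505.1,12.7,100],170)
im=viewer.snapshot("side")
print([(c,a,cast("side",c,45).round(0)) for c,a in blobs(im,(8,170,150),(22,255,255)) if 240<c[0]<340 and c[1]<250], [b for b in blobs(im,*GREEN,amin=5) if b[0][0]>240])
t=viewer.snapshot("top")
print([(c,a,cast("top",c,55).round(0)) for c,a in blobs(t,(104,130,90),(120,255,255)) if 200<c[0]<330 and c[1]<230])
E
python3 chk.py
```

```text
t 8.425 tcp [505.7  12.4  51.8] [1.8000e+02 2.0000e-02 1.6989e+02] F [-3.43  0.95  6.78] gap 43.6
shift [  0.6   0.1 -48.2] turn [ 0.    0.02 -0.11]
[(array([290. , 205.9]), np.int32(69), array([618.,  44.,  45.]))] [(array([267. , 222.2]), np.int32(24)), (array([278. , 233.3]), np.int32(30))]
[(array([247.6, 181.1]), np.int32(155), array([632.,  66.,  55.]))]
```

The carriage is moving. Hold.

Call:
carry_out([
  [[44, 0, 0, 0, 0, 0, 0], [44, 0, 0, 0, 0, 0, 0], [44, 0, 0, 0, 0, 0, 0], [44, 0, 0, 0, 0, 0, 0], [44, 0, 0, 0, 0, 0, 0]],
])

```text
time: 9.15
tool_pos: [505.7, 12.5, 51.8]
tcp_rot: [180.0, 0.0, 169.9]
ft_force: [-2.4, 0.8, 6.3]
finger_gap: 43.9
```

Call:
carry_out([
  [[44, 0, 0, 0, 0, 0, 0], [44, 0, 0, 0, 0, 0, 0], [44, 0, 0, 0, 0, 0, 0], [44, 0, 0, 0, 0, 0, 0], [44, 0, 0, 0, 0, 0, 0]],
])

```text
time: 9.78
tool_pos: [505.7, 12.4, 51.8]
tcp_rot: [180.0, 0.0, 169.9]
ft_force: [-3.1, -0.1, 7.4]
finger_gap: 43.9
```

Call:
carry_out([
  [[44, 0, 0, 0, 0, 0, 0], [44, 0, 0, 0, 0, 0, 0], [44, 0, 0, 0, 0, 0, 0], [44, 0, 0, 0, 0, 0, 0], [44, 0, 0, 0, 0, 0, 0]],
])

```text
time: 10.4
tool_pos: [505.7, 12.5, 51.8]
tcp_rot: [180.0, 0.0, 169.9]
ft_force: [-2.9, 0.0, 5.9]
finger_gap: 43.9
```

Call:
carry_out([
  [[44, 0, 0, 0, 0, 0, 0], [44, 0, 0, 0, 0, 0, 0], [44, 0, 0, 0, 0, 0, 0], [44, 0, 0, 0, 0, 0, 0], [44, 0, 0, 0, 0, 0, 0]],
])

```text
time: 11.02
tool_pos: [505.7, 12.5, 51.8]
tcp_rot: [180.0, 0.0, 169.9]
ft_force: [-3.0, 0.7, 6.3]
finger_gap: 43.7
```

```bash
python3 chk.py
```

```text
t 11.025 tcp [505.7  12.5  51.8] [1.8000e+02 2.0000e-02 1.6989e+02] F [-3.04  0.73  6.28] gap 43.7
shift [  0.6   0.1 -48.2] turn [ 0.    0.02 -0.11]
[(array([298.9, 218.8]), np.int32(129), array([597., -15.,  45.]))] [(array([267. , 222.3]), np.int32(23)), (array([277.9, 233.2]), np.int32(32))]
[(array([276.1, 185.3]), np.int32(119), array([622.,  -9.,  55.]))]
```

Call:
carry_out([
  [[44, 0, 0, 0, 0, 0, 0], [44, 0, 0, 0, 0, 0, 0], [44, 0, 0, 0, 0, 0, 0], [44, 0, 0, 0, 0, 0, 0], [44, 0, 0, 0, 0, 0, 0]],
])

```text
time: 11.75
tool_pos: [505.7, 12.4, 51.8]
tcp_rot: [180.0, 0.0, 169.9]
ft_force: [-3.4, -0.5, 6.9]
finger_gap: 44.1
```

```bash
python3 chk.py
```

```text
t 11.75 tcp [505.7  12.4  51.8] [1.8000e+02 2.0000e-02 1.6989e+02] F [-3.37 -0.45  6.93] gap 44.1
shift [  0.6   0.2 -48.2] turn [ 0.    0.02 -0.11]
[(array([300.9, 221.1]), np.int32(123), array([594., -26.,  45.]))] [(array([267. , 222.2]), np.int32(24)), (array([278. , 233.3]), np.int32(30))]
[(array([280.6, 185.9]), np.int32(114), array([620., -21.,  55.]))]
```

Call:
carry_out([
  [[44, 0, 0, 0, 0, 0, 0], [44, 0, 0, 0, 0, 0, 0], [44, 0, 0, 0, 0, 0, 0], [44, 0, 0, 0, 0, 0, 0], [44, 0, 0, 0, 0, 0, 0]],
])

```text
time: 12.48
tool_pos: [505.7, 12.4, 51.8]
tcp_rot: [180.0, 0.0, 169.9]
ft_force: [-2.8, 0.6, 6.7]
finger_gap: 43.5
```

```bash
python3 chk.py
```

```text
t 12.475 tcp [505.7  12.4  51.8] [1.8000e+02 2.0000e-02 1.6989e+02] F [-2.79  0.58  6.73] gap 43.5
shift [  0.6   0.2 -48.2] turn [ 0.    0.02 -0.11]
[(array([300.9, 221.1]), np.int32(121), array([594., -26.,  45.]))] [(array([267. , 222.2]), np.int32(24)), (array([278. , 233.3]), np.int32(30))]
[(array([280.7, 185.9]), np.int32(114), array([620., -21.,  55.]))]
```

The carriage has stopped after about 120 mm of travel, and two readings 0.7 s apart match. Lifting straight up, then checking.

Call:
carry_out([
  [[44, 0, 0, 0, 0, 0, 0], [44, 0, 0, 0, 0, 0, 0], [44, 0, 0, -10, 0, 0, 0], [44, 0, 0, -25, 0, 0, 0], [44, 0, 0, -50, 0, 0, 0]],
])

```text
time: 13.2
tool_pos: [504.7, 12.5, 101.7]
tcp_rot: [-180.0, -0.1, 169.9]
ft_force: [0.3, 0.4, 0.5]
finger_gap: 43.8
```

Call:
carry_out([
  [[44, 0, 0, -40, 0, 0, 0], [44, 0, 0, -80, 0, 0, 0], [44, 0, 0, -120, 0, 0, 0], [44, 0, 0, -120, 0, 0, 0], [44, 0, 0, -120, 0, 0, 0]],
])

```text
time: 13.82
tool_pos: [505.4, 12.5, 221.4]
tcp_rot: [180.0, 0.0, 169.9]
ft_force: [-0.7, 0.5, -0.3]
finger_gap: 44.3
```

```bash
python3 - <<'E'
import chk
from h import *
im=viewer.snapshot("side")
cv2.imwrite("pics/side8.png",cv2.resize(im[140:280,205:345,::-1],(590,590),interpolation=cv2.INTER_CUBIC))
E
```

```text
t 13.825 tcp [505.4  12.5 221.4] [1.8000e+02 1.0000e-02 1.6989e+02] F [-0.71  0.51 -0.35] gap 44.3
shift [  0.3   0.2 121.4] turn [ 0.    0.01 -0.11]
[(array([301. , 221.1]), np.int32(122), array([594., -26.,  45.]))] [(array([266.7, 219.9]), np.int32(62)), (array([277.5, 231.5]), np.int32(58))]
[]
```

View pics/side8.png

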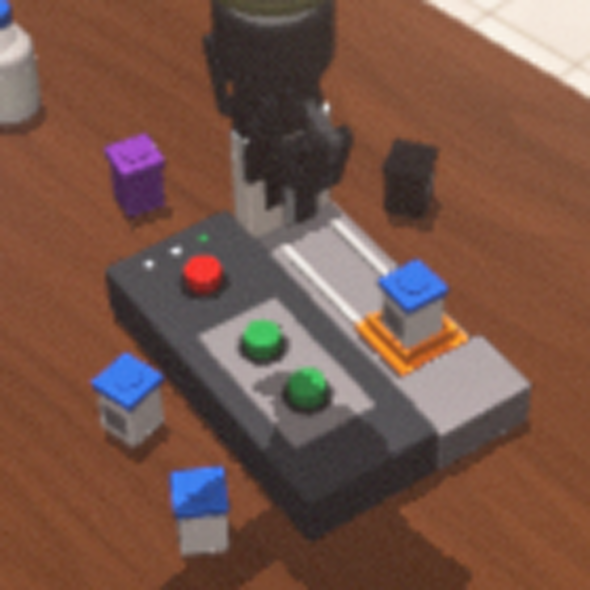

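The carriage is against the stop block with the cartridge standing in its seat. Both green keys are back up and the spares and red key are unchanged, so I'm handing in.

```bash
python3 -c "
from bench import r
print(r.hand_in())"
```

```text
the job is handed in; nothing more can be done
None
```

I pressed both green release keys together, one fingertip on each, and held them at about 6–7 N for about 5 s. The carriage ran to the stop block and I then lifted straight up. The job was handed in at about 14 s.

**Last checks**
- **Carriage:** the cartridge lid moved about 123 mm. Two readings 0.7 s apart, taken before I let go, were the same, and the carriage stayed put after release.
- **Keys and force:** both green keys are back at their starting image positions and the wrist force is about zero.
- **Everything else:** in the final picture the cartridge stands in its seat. The red key looks up and the spares look undisturbed.

**What disagreed:** the fingertips sat much higher than I took the tool data to mean. I expected contact with the tool centre at about z 80 mm, but it came at about 58–59 mm. I found it by descending in small steps and watching the force. Key travel was not measured directly. I judged it from the force and from the carriage running to the end in one go.

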